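# Line up the cups by size on the shelf riser

### The arm

A 7-joint arm with a two-finger parallel gripper is mounted at the origin on the work surface. World frame = base frame: x ahead of the robot, y to its left, z up, the work surface at z = 0. Lengths are in m, angles in rad, forces in N, time in s.
With the tool pointing down it reaches from about 0.425 to 0.95 m from the base axis. Payload 4.7 kg.
Tool frame: the origin (TCP) lies on the centre line of the jaws, within the pads' length; the fingertips stand robot.nose_length ahead of it and the grasp point (between the pads) lies 8 mm behind it (robot.nose_length is the distance from the TCP to the fingertips, in m); z points along the fingers, x is the direction in which the jaws open and shut, and the axes are right-handed (so a half turn about z gives the same grasp; the last joint's range is limited). The gripper opens to 85 mm and grips with 20 to 120 N. Pads are 22 mm wide; open, the fingers measure 114 mm over their backs; the gripper's body (76 mm by 85 mm) begins 54 mm behind the grasp point. The pads swing forward as they close: fully open they stand 13 mm farther back than shut.
Start: joints at [1.177, 0.469, -0.049, 1.532, 0.024, 1.141, -0.082], TCP at [0.241, -0.631, 0.242] pointing down, gripper open.
Joint ranges: [-2.59, 2.59], [-0.33, 1.99], [-1.39, 1.29], [0.1, 2.45], [-1.04, 4.18], [0.21, 1.99], [-2.66, 2.66]. Speed limits (rad/s): [2.57, 2.57, 3.14, 3.14, 3.14, 3.14, 3.14].

### API

Orientations are given as [roll, pitch, yaw] about the fixed x, y, z axes, in that order (R = Rz(yaw) Ry(pitch) Rx(roll)).
In Python, from plant import robot gives the robot as it stands. Calls block until the motion is done:
- robot.goto(position, orientation): joint-space move of the TCP to a pose.
- robot.move_straight(position, vel=0.15, attitude=None, contact_N=None): straight line of the TCP; attitude=None keeps the orientation; vel is the mean speed in m/s. With contact_N (N) it stops when the force on the tool has changed by that much, and returns True; else False.
- robot.move_joints(angles): joint-space move.
- robot.grip(opening, strength=None): opening from 0.0 (shut) to 1.0 (fully open); strength is the grip in N (None keeps the last); returns when the fingers have stopped.
- robot.sleep(seconds).
- robot.inverse_kinematics(position, orientation): joint angles nearest the present ones, or None.
- robot.sense(): the state.
- robot.grab_frame(name): name is "scene" or "top"; returns a dict with "image" (384x512x3 uint8, red, green, blue), "range_z" (384x512 float32, m along the optical axis (not along the pixel's ray), 0 where there is no reading), "fx", "fy", "cx", "cy" (pixels), "R" (3x3) and "t" (3): a world point X has camera coordinates R X + t. Camera axes: x right, y down, z forward; pixel columns grow to the right and rows downward; lengths in m; the calibration is good to about 2 mm. A picture is of the moment at which its call begins.
A pose or a line that the arm cannot do raises robot.IKError and nothing moves.
- robot.close_job(): hands the job in, once; it reports no verdict.
The state is a dict: "t": time; "joint_pos": joint angles; "joint_velocities": joint speeds; "effort": joint torques, N m; "tcp_pos": TCP position; "tcp_rot": TCP orientation; "wrist_force": force on the tool from outside, world axes, zero at the start; "torque": the same for the moment, N m; "opening": opening from 0.0 (shut) to 1.0 (fully open).
Only numpy, scipy, OpenCV 4.12 (cv2) and the standard library are available. Lean on these libraries where they do the work, as an engineer would, in place of code of your own. Each camera call takes 0.05 s, during which the arm holds its last target.

### The job

Line the four white cups up by size on the low steel riser: the smallest on the black pad next to the blank card, then each larger one on the next pad along, the largest farthest from the card. Set each cup down gently and upright, centred on its pad (no more than about 1 cm off), and let go; do not shift the brown bottle.

Things in the scene. Friction and masses are not known exactly. Their poses are not given: they have to be found in the camera images.
- cup_1: The smallest of four plain white porcelain cups without handles: 40 mm across the rim, 42 mm tall, foot 29 mm across, open on top, wall 3.5 mm; the top quarter of its wall is upright, below that it narrows to the foot. Loose, stands upright on the bench at the start. Origin: centre of the underside of its foot; z up through the mouth; round, so yaw means nothing.
- cup_2: The second smallest of four plain white porcelain cups without handles: 48 mm across the rim, 50 mm tall, foot 35 mm across, open on top, wall 3.5 mm; the top quarter of its wall is upright, below that it narrows to the foot. Loose, stands upright on the bench at the start. Origin: centre of the underside of its foot; z up through the mouth; round, so yaw means nothing.
- cup_3: The second largest of four plain white porcelain cups without handles: 56 mm across the rim, 58 mm tall, foot 40 mm across, open on top, wall 3.5 mm; the top quarter of its wall is upright, below that it narrows to the foot. Loose, stands upright on the bench at the start. Origin: centre of the underside of its foot; z up through the mouth; round, so yaw means nothing.
- cup_4: The largest of four plain white porcelain cups without handles: 64 mm across the rim, 66 mm tall, foot 46 mm across, open on top, wall 3.5 mm; the top quarter of its wall is upright, below that it narrows to the foot. Loose, stands upright on the bench at the start. Origin: centre of the underside of its foot; z up through the mouth; round, so yaw means nothing.
- pad_a: One of four identical black round rubber pads, 76 mm across and 3 mm thick, fixed in a row, roughly 100 mm apart, on a low steel riser shelf (110 mm deep, 520 mm long, its top 30 mm above the bench, nothing above it). Which pad of the row carries this name changes from start to start. Origin: centre of the pad's underside, 30 mm above the bench, so the cup stands 3 mm higher; z up.
- pad_b: One of four identical black round rubber pads, 76 mm across and 3 mm thick, fixed in a row, roughly 100 mm apart, on a low steel riser shelf (110 mm deep, 520 mm long, its top 30 mm above the bench, nothing above it). Which pad of the row carries this name changes from start to start. Origin: centre of the pad's underside, 30 mm above the bench, so the cup stands 3 mm higher; z up.
- pad_c: One of four identical black round rubber pads, 76 mm across and 3 mm thick, fixed in a row, roughly 100 mm apart, on a low steel riser shelf (110 mm deep, 520 mm long, its top 30 mm above the bench, nothing above it). Which pad of the row carries this name changes from start to start. Origin: centre of the pad's underside, 30 mm above the bench, so the cup stands 3 mm higher; z up.
- pad_d: One of four identical black round rubber pads, 76 mm across and 3 mm thick, fixed in a row, roughly 100 mm apart, on a low steel riser shelf (110 mm deep, 520 mm long, its top 30 mm above the bench, nothing above it). Which pad of the row carries this name changes from start to start. Origin: centre of the pad's underside, 30 mm above the bench, so the cup stands 3 mm higher; z up.
- card_stand: A small blank white card (36 mm wide, 44 mm long, leaning back so that it shows from above and from the front, its top edge 47 mm above the riser) on a dark round foot 32 mm across, fixed at one end of the riser in line with the pads, about 82 mm from the middle of the nearest pad; it may be at either end. At the other end stands a small brass bell (fixed, 38 mm across, 30 mm tall). Origin: centre of the foot's underside, on the riser's top.
- bottle: Bystander: a capped brown glass bottle, 60 mm across and 150 mm tall, standing loose on the bench on the robot's right. Origin: centre of its underside, z up. Not to be moved.
Things that resemble listed ones, but are neither listed nor needed, are in the scene too. What is shaped like the cup_4 but green or turquoise is not meant.

How it is judged:
At the end, for the whole second after the job is handed in: Each cup stands upright (within 0.1 rad) and at rest on a pad of its own, its foot within 13 mm of the pad's centre and resting on the pad, with the cups growing in size from pad to pad away from the card, all released (horizontal distance between cup_1 and card_stand below 0.132 m and (horizontal distance between cup_1 and pad_a below 0.013 m or horizontal distance between cup_1 and pad_b below 0.013 m or horizontal distance between cup_1 and pad_c below 0.013 m or horizontal distance between cup_1 and pad_d below 0.013 m) and height (world z) of cup_1 between 0.029 and 0.037 m and angle between each of cup_1, cup_2, cup_3, cup_4's own z axis and vertical below 0.1 rad and linear speed of each of cup_1, cup_2, cup_3, cup_4 below 0.02 m/s and angular speed of each of cup_1, cup_2, cup_3, cup_4 below 0.2 rad/s and horizontal distance between cup_2 and card_stand between 0.132 and 0.232 m and (horizontal distance between cup_2 and pad_a below 0.013 m or horizontal distance between cup_2 and pad_b below 0.013 m or horizontal distance between cup_2 and pad_c below 0.013 m or horizontal distance between cup_2 and pad_d below 0.013 m) and height (world z) of cup_2 between 0.029 and 0.037 m and horizontal distance between cup_3 and card_stand between 0.232 and 0.332 m and (horizontal distance between cup_3 and pad_a below 0.013 m or horizontal distance between cup_3 and pad_b below 0.013 m or horizontal distance between cup_3 and pad_c below 0.013 m or horizontal distance between cup_3 and pad_d below 0.013 m) and height (world z) of cup_3 between 0.029 and 0.037 m and horizontal distance between cup_4 and card_stand above 0.332 m and (horizontal distance between cup_4 and pad_a below 0.013 m or horizontal distance between cup_4 and pad_b below 0.013 m or horizontal distance between cup_4 and pad_c below 0.013 m or horizontal distance between cup_4 and pad_d below 0.013 m) and height (world z) of cup_4 between 0.029 and 0.037 m); the robot touches nothing.
It fails at once if the brown bottle is shifted by more than 30 mm or tipped over (distance of bottle from where it was at the start of the episode above 0.03 m or angle between bottle's own z axis and vertical above 0.5 rad).
It fails at once if a cup is dropped or slammed onto the pads (moves faster than 0.5 m/s within about 2 cm above a pad) (((horizontal distance between cup_1 and pad_a below 0.05 m or horizontal distance between cup_1 and pad_b below 0.05 m or horizontal distance between cup_1 and pad_c below 0.05 m or horizontal distance between cup_1 and pad_d below 0.05 m) and height (world z) of cup_1 between 0.02 and 0.055 m and linear speed of cup_1 above 0.5 m/s) or ((horizontal distance between cup_2 and pad_a below 0.05 m or horizontal distance between cup_2 and pad_b below 0.05 m or horizontal distance between cup_2 and pad_c below 0.05 m or horizontal distance between cup_2 and pad_d below 0.05 m) and height (world z) of cup_2 between 0.02 and 0.055 m and linear speed of cup_2 above 0.5 m/s) or ((horizontal distance between cup_3 and pad_a below 0.05 m or horizontal distance between cup_3 and pad_b below 0.05 m or horizontal distance between cup_3 and pad_c below 0.05 m or horizontal distance between cup_3 and pad_d below 0.05 m) and height (world z) of cup_3 between 0.02 and 0.055 m and linear speed of cup_3 above 0.5 m/s) or ((horizontal distance between cup_4 and pad_a below 0.05 m or horizontal distance between cup_4 and pad_b below 0.05 m or horizontal distance between cup_4 and pad_c below 0.05 m or horizontal distance between cup_4 and pad_d below 0.05 m) and height (world z) of cup_4 between 0.02 and 0.055 m and linear speed of cup_4 above 0.5 m/s)).
It also fails if it takes over 96 s, if anything falls off the work surface, if the arm or the gripper's body presses on something with over 40 N, if the wrist force passes 120 N, or if a joint passes its speed limit or range.

## Working session

There is one attempt and no reset: what is moved stays moved. The work goes in short steps, each a Python script; the robot and the scene stay as the last script left them, time stands still between calls to the robot, and variables do not carry over. Pictures are saved under pics/ and viewed, and the job is handed in when it is done.

```bash
ls; mkdir -p pics
python3 - <<'E'
from plant import robot
import cv2, numpy as np
print(robot.nose_length, robot.sense()["t"])
for n in ("top","scene"):
    f=robot.grab_frame(n); cv2.imwrite(f"pics/{n}0.png",cv2.resize(f["image"][:,:,::-1],(768,576)))
    np.savez(f"/tmp/{n}0.npz",**f)
    print(n,f["fx"],f["cx"],f["cy"],f["R"].round(3).tolist(),f["t"].round(3), (f["range_z"]>0).mean())
E
```

```text
pics
0.011 0.0
top 387.1060563193865 254.2064554130403 195.32910237625975 [[0.028, -0.999, 0.024], [-0.989, -0.032, -0.143], [0.143, -0.02, -0.989]] [-0.085  0.495  0.807] 0.9960988362630209
scene 460.12615265246933 260.6119266174045 192.27141636378622 [[-0.323, 0.946, -0.017], [0.54, 0.17, -0.824], [-0.777, -0.276, -0.566]] [ 0.212 -0.237  1.579] 0.9964040120442709
```

View pics/top0.png

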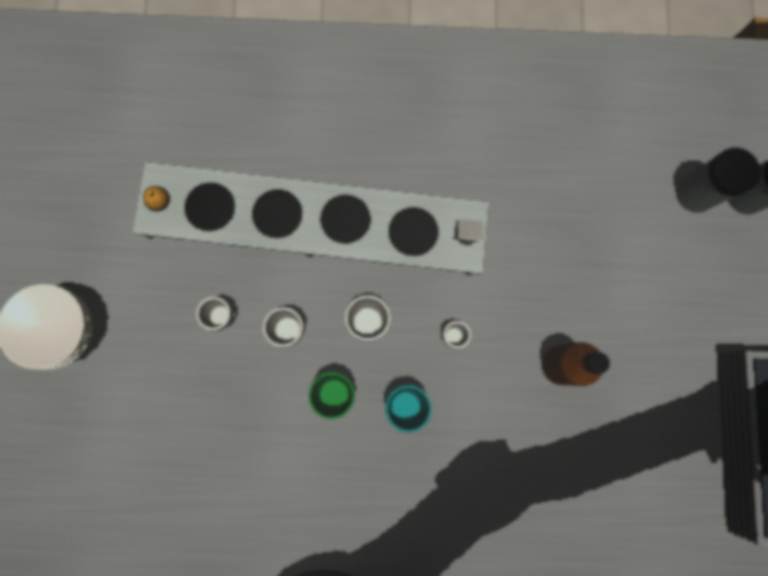

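View pics/scene0.png

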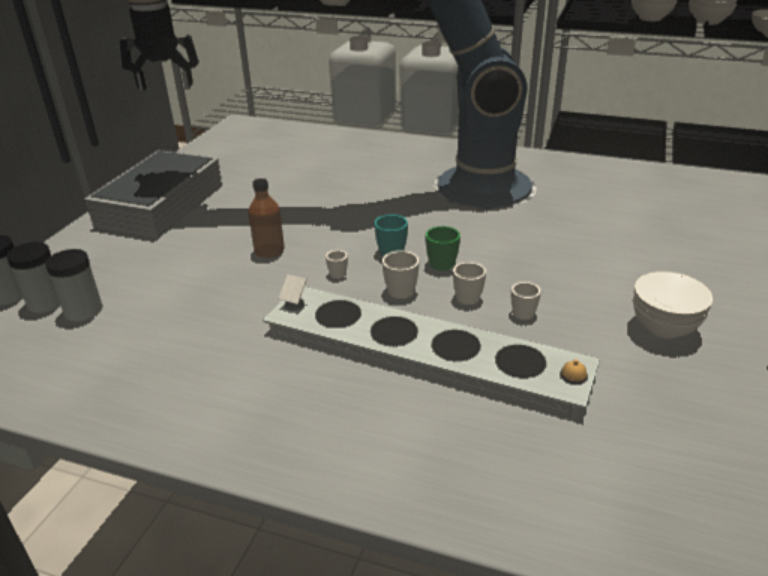

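The top view (pixels at 768x576) shows the card at (468,230) on the right end and the bell at (155,197). White cups are at (456,334) smallest, (214,312), (284,326) and (367,317) largest. Things that could be mistaken for them: the green cup (332,394), the turquoise cup (408,407) and the white bowls (42,326).

```bash
cat > h.py <<'E'
import numpy as np, cv2
def load(n): return dict(np.load(n))
def cloud(f):
    v,u=np.mgrid[0:384,0:512]; z=f["range_z"]
    c=np.stack([(u-f["cx"])/f["fx"]*z,(v-f["cy"])/f["fy"]*z,z],-1)
    return (c-f["t"])@f["R"]      # R^T (c-t)
def plane(f,uv,h):
    d=np.array([(uv[0]-f["cx"])/f["fx"],(uv[1]-f["cy"])/f["fy"],1])@f["R"]
    o=-f["R"].T@f["t"]; return o+d*(h-o[2])/d[2]
def circ(p):
    A=np.c_[2*p,np.ones(len(p))]; s=np.linalg.lstsq(A,(p**2).sum(1),rcond=None)[0]
    return s[:2],np.sqrt(s[2]+s[0]**2+s[1]**2)
E
python3 - <<'E'
from h import *
f=load("/tmp/top0.npz"); P=cloud(f); s=load("/tmp/scene0.npz"); Q=cloud(s)
hsv=cv2.cvtColor(f["image"],cv2.COLOR_RGB2HSV)
# pads
m=(hsv[...,2]<60).astype(np.uint8)
roi=np.zeros_like(m); roi[100:185,85:330]=1
cs,_=cv2.findContours(m*roi,cv2.RETR_EXTERNAL,cv2.CHAIN_APPROX_NONE)
for c in cs:
    if cv2.contourArea(c)<300: continue
    e=cv2.fitEllipse(c); print("pad",np.round(e[0],1),np.round(e[1],1),plane(f,e[0],.033).round(4))
print("card",plane(f,(312,153),.05).round(3),"bell",plane(f,(103,131),.05).round(3))
for n,(u,v),h in (("c1",(304,222),.042),("c2",(143,208),.05),("c3",(189,217),.058),("c4",(245,211),.066),("g",(221,263),.066),("t",(272,271),.066)):
    w=P[v-22:v+23,u-22:u+23].reshape(-1,3); hi=w[:,2].max()
    p=w[(w[:,2]>.018)]; r=w[w[:,2]>h-.008]
    # hull of above-plane
    c0,R0=circ(r[:,:2])
    # image: bright & outside contour from height
    mm=np.zeros((384,512),np.uint8); mm[v-22:v+23,u-22:u+23]=(P[v-22:v+23,u-22:u+23,2]>h*0.6)
    k=cv2.findContours(mm,cv2.RETR_EXTERNAL,cv2.CHAIN_APPROX_NONE)[0]; k=max(k,key=len)
    e=cv2.fitEllipse(k)
    a=plane(f,e[0],h); 
    # scene-view cloud near
    d=Q.reshape(-1,3); d=d[(np.hypot(*(d[:,:2]-c0).T)<.05)&(d[:,2]>h-.008)&(d[:,2]<h+.01)]
    c1,R1=circ(d[:,:2])
    print(n,"zmax",hi.round(3),len(r),"cloud",c0.round(4),R0.round(4),"ell",a.round(4),np.round(e[1],1),"scene",c1.round(4),R1.round(4))
b=P[220:262,355:415].reshape(-1,3); b=b[b[:,2]>.08]; print("bottle",b.min(0).round(3),b.max(0).round(3))
img=f["image"][180:300,120:330,::-1]; cv2.imwrite("pics/crop.png",cv2.resize(img,None,fx=3.6,fy=3.6,interpolation=cv2.INTER_CUBIC))
E
```

```text
pad [275.1 153.9] [29.6 30.2] [ 0.5927 -0.1141  0.033 ]
pad [229.8 145.5] [29.5 30.6] [ 0.6083 -0.0128  0.033 ]
pad [184.2 142. ] [29.7 30.7] [0.6129 0.0886 0.033 ]
pad [139.4 137.4] [29.5 31.4] [0.6198 0.1882 0.033 ]
card [ 0.593 -0.194  0.05 ] bell [0.626 0.263 0.05 ]
c1 zmax 0.871 103 cloud [ 0.4125 -0.1249] 0.066 ell [ 0.4403 -0.1796  0.042 ] [17.7 18. ] scene [ 0.4125 -0.1247] 0.0463
c2 zmax 0.871 138 cloud [0.4244 0.0664] 0.1101 ell [0.4589 0.1655 0.05  ] [21.9 23.2] scene [0.4476 0.0709] 0.026
c3 zmax 0.871 152 cloud [0.419  0.0244] 0.058 ell [0.4422 0.0661 0.058 ] [25.8 26.3] scene [0.415  0.0244] 0.0397
c4 zmax 0.871 177 cloud [ 0.4433 -0.0518] 0.0362 ell [ 0.4578 -0.0514  0.066 ] [29.4 29.9] scene [ 0.4631 -0.0478] 0.0299
g zmax 0.871 175 cloud [ 0.352  -0.0083] 0.031 ell [ 0.3504 -0.0058  0.066 ] [30.1 30.8] scene [ 0.3553 -0.0015] 0.0301
t zmax 0.871 180 cloud [ 0.3414 -0.1031] 0.0335 ell [ 0.3359 -0.1105  0.066 ] [30.1 30.8] scene [ 0.3407 -0.1075] 0.0303
bottle [ 0.373 -0.366  0.08 ] [ 0.432 -0.053  0.871]
```

View pics/crop.png

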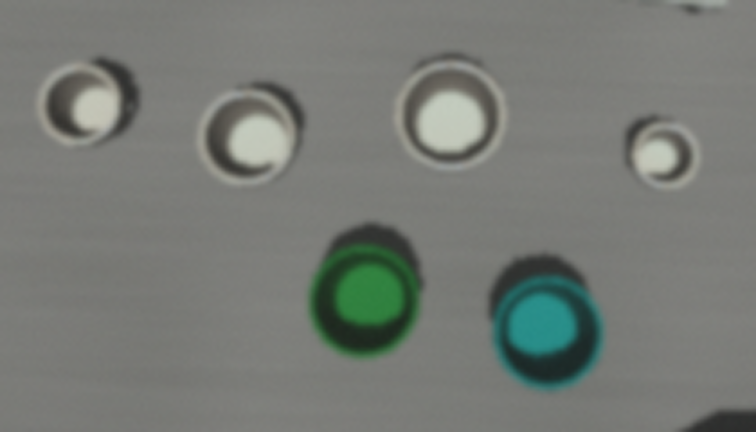

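Run:
```python
from h import *
from plant import robot
f=load("/tmp/top0.npz"); P=cloud(f); s=load("/tmp/scene0.npz"); Q=cloud(s)
E={"c1":(.4403,-.1796,.042),"c2":(.4589,.1655,.05),"c3":(.4422,.0661,.058),"c4":(.4578,-.0514,.066)}
for n,(x,y,h) in E.items():
    o=[]
    for C in (P,Q):
        d=C.reshape(-1,3); d=d[(np.hypot(d[:,0]-x,d[:,1]-y)<.045)&(d[:,2]>h-.006)&(d[:,2]<h+.01)]
        c,r=circ(d[:,:2]); o+=[c.round(4),r.round(4),len(d)]
    print(n,o)
# pads & card in scene view
m=(cv2.cvtColor(s["image"],cv2.COLOR_RGB2HSV)[...,2]<70).astype(np.uint8)
for c in cv2.findContours(m,cv2.RETR_EXTERNAL,cv2.CHAIN_APPROX_NONE)[0]:
    if 150<cv2.contourArea(c)<1500:
        e=cv2.fitEllipse(c); p=plane(s,e[0],.033)
        if .5<p[0]<.7: print("pad scene",p.round(4),np.round(e[0],1))
yaw=-0.09
PD=[(.5927,-.1141,.1),(.6083,-.0128,.1),(.6129,.0886,.1),(.6198,.1882,.1)]
for p in list(E.values())+PD:
  for z in (p[2]-.018,.13,.2):
    for yw in (yaw,yaw+np.pi):
      q=robot.inverse_kinematics([p[0],p[1],z],[np.pi,0,yw]); print(p[:2],round(z,3),round(yw,2),None if q is None else np.round(q,2))
```

```text
c1 [array([ 0.4406, -0.1803]), np.float64(0.0181), 94, array([ 0.4457, -0.1768]), np.float64(0.0181), 64]
c2 [array([0.4596, 0.1672]), np.float64(0.022), 123, array([0.4646, 0.1712]), np.float64(0.0221), 109]
c3 [array([0.4428, 0.067 ]), np.float64(0.0259), 136, array([0.4477, 0.0712]), np.float64(0.0262), 117]
c4 [array([ 0.4583, -0.0515]), np.float64(0.03), 160, array([ 0.4634, -0.0477]), np.float64(0.0302), 124]
pad scene [0.626 0.193 0.033] [346.8 240.5]
pad scene [0.6191 0.0927 0.033 ] [303.6 229.9]
pad scene [0.5026 0.3909 0.033 ] [441.8 224.3]
pad scene [ 0.6146 -0.0085  0.033 ] [262.4 220.5]
pad scene [ 0.5994 -0.1102  0.033 ] [225. 209.]
(0.4403, -0.1796) 0.024 -0.09 [ 0.62  0.51 -0.4   2.16  0.38  0.54 -0.15]
(0.4403, -0.1796) 0.024 3.05 [-0.38  0.67  0.91  2.21 -0.88  0.69 -2.07]
(0.4403, -0.1796) 0.13 -0.09 [ 0.71  0.33 -0.49  2.09  0.22  0.77 -0.01]
(0.4403, -0.1796) 0.13 3.05 [-0.56  0.5   1.12  2.15 -0.61  0.86 -2.29]
(0.4403, -0.1796) 0.2 -0.09 [ 0.75  0.23 -0.52  2.02  0.14  0.93  0.07]
(0.4403, -0.1796) 0.2 3.05 [-0.62  0.33  1.13  2.08 -0.36  0.95 -2.52]
(0.4589, 0
[... 2308 characters left out ...]
886) 0.13 -0.09 [ 0.26  0.58 -0.66  1.75  0.43  0.95 -0.66]
(0.6129, 0.0886) 0.13 3.05 [ 0.55  0.82 -1.18  1.74  0.82  1.17  2.17]
(0.6129, 0.0886) 0.2 -0.09 [ 0.3   0.51 -0.71  1.69  0.37  1.08 -0.62]
(0.6129, 0.0886) 0.2 3.05 [ 0.55  0.71 -1.18  1.68  0.69  1.24  2.27]
(0.6198, 0.1882) 0.082 -0.09 [ 0.15  0.72 -0.76  1.71  0.59  0.95 -0.92]
(0.6198, 0.1882) 0.082 3.05 [ 0.36  0.94 -1.19  1.7   0.94  1.19  1.97]
(0.6198, 0.1882) 0.13 -0.09 [ 0.21  0.69 -0.85  1.67  0.58  1.05 -0.92]
(0.6198, 0.1882) 0.13 3.05 [ 0.37  0.86 -1.18  1.67  0.85  1.22  2.03]
(0.6198, 0.1882) 0.2 -0.09 [ 0.26  0.64 -0.94  1.61  0.55  1.17 -0.89]
(0.6198, 0.1882) 0.2 3.05 [ 0.37  0.76 -1.18  1.61  0.73  1.28  2.12]
```

```bash
cat > act.py <<'E'
from h import *
from plant import robot
OFF=np.array([.0027,.0021])
YAW=-0.09; ORI=[np.pi,0,YAW]
CUP={"c1":(.4405,-.180,.042),"c2":(.4592,.1662,.05),"c3":(.4425,.0665,.058),"c4":(.458,-.0515,.066)}
PAD={"c1":(.5927,-.1141),"c2":(.6083,-.0128),"c3":(.6129,.0886),"c4":(.6198,.1882)}
POFF=np.array([.0032,.0022])
def pick(n):
    x,y,h=CUP[n]; x+=OFF[0]; y+=OFF[1]; z=h-.018
    robot.goto([x,y,.17],ORI); robot.grip(1.0,35)
    print("touch",robot.move_straight([x,y,z],vel=.12,contact_N=8), robot.sense()["tcp_pos"])
    robot.grip(0.0,35); print("open",robot.sense()["opening"],"t",robot.sense()["t"])
    robot.move_straight([x,y,.22 if h>.06 else .19],vel=.15)
    print("held",robot.sense()["opening"],robot.sense()["wrist_force"])
    return z
def place(n,z,off=(0,0)):
    x,y=np.array(PAD[n])+POFF+off
    robot.goto([x,y,.19],ORI)
    robot.move_straight([x,y,z+.045],vel=.15)
    print("contact",robot.move_straight([x,y,z+.030],vel=.03,contact_N=3),robot.sense()["tcp_pos"],"expected",z+.033)
    robot.grip(1.0)
    robot.move_straight([x,y,.19],vel=.15)
    print("t",robot.sense()["t"])
def shot(tag):
    for n in ("top","scene"):
        f=robot.grab_frame(n); np.savez(f"/tmp/{n}{tag}.npz",**f); cv2.imwrite(f"pics/{n}{tag}.png",cv2.resize(f["image"][:,:,::-1],(768,576)))
E
python3 - <<'E'
from act import *
robot.goto([.42,-.42,.30],ORI); print(robot.sense()["tcp_pos"])
z=pick("c4"); shot("1")
E
```

```text
[ 0.41860769 -0.42163146  0.29952416]
touch False [ 0.46126324 -0.04936113  0.04857121]
open 0.7330621444126898 t 4.3917
held 0.7286732807695359 [-0.33211094 -0.98544886 -2.38262067]
```

View pics/scene1.png

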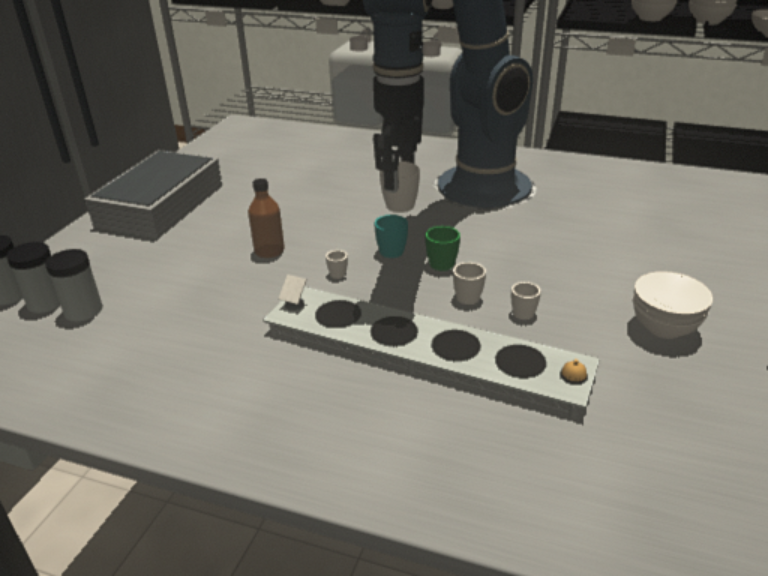

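The largest cup is held upright at (400,190). Opening 0.73 means about 62 mm, which fits its 64 mm rim.

```bash
cat >> act.py <<'E'
def check(tag,names):
    for n in names:
        h=CUP[n][2]; px=np.array(PAD[n]); o=[]
        for cam in ("top","scene"):
            f=load(f"/tmp/{cam}{tag}.npz"); d=cloud(f).reshape(-1,3)
            H=h+.033; g=px+(0,0) if cam=="top" else px+2*POFF
            d=d[(np.hypot(d[:,0]-g[0],d[:,1]-g[1])<.045)&(d[:,2]>H-.006)&(d[:,2]<H+.01)]
            if len(d)<20: o.append(None); continue
            c,r=circ(d[:,:2]); o+=[(c-g).round(4),r.round(4)]
        print(n,"minus pad, top / scene:",o)
E
python3 - <<'E'
from act import *
place("c4",.048)
robot.goto([CUP["c3"][0]+.003,CUP["c3"][1],.19],ORI); shot("2"); check("2",["c4"])
E
```

```text
contact True [0.62338427 0.19082881 0.08220544] expected 0.081
t 9.375
c4 minus pad, top / scene: [array([0.0007, 0.0004]), np.float64(0.0298), array([-0.001 , -0.0002]), np.float64(0.03)]
```

View pics/scene2.png

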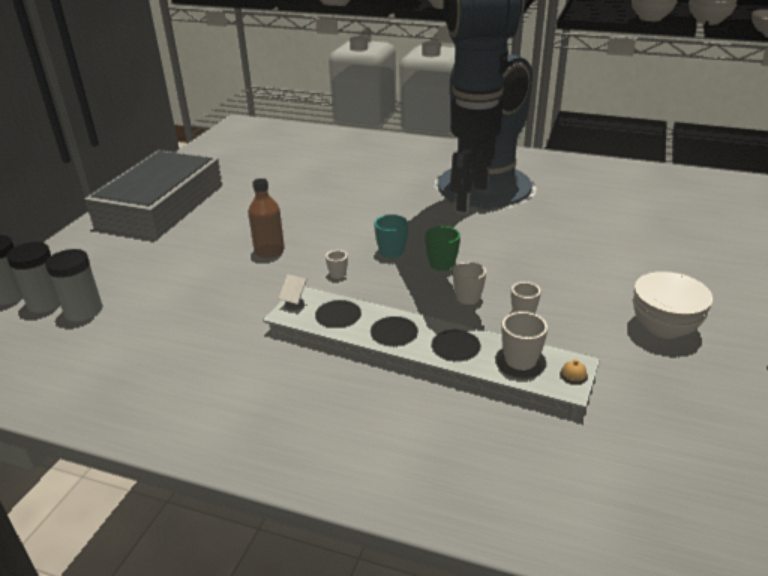

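View pics/top2.png

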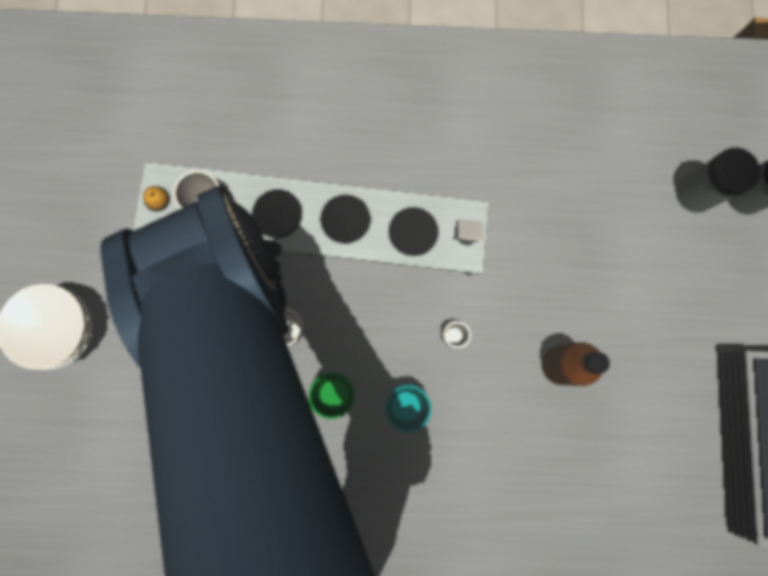

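The largest cup stands upright and centred within about 1 mm on the pad next to the bell (scene view (523,340)). Next are the other three.

```bash
sed -i 's/contact_N=3)/contact_N=4)/' act.py
python3 - <<'E'
from act import *
z=pick("c3"); place("c3",z)
z=pick("c2"); shot("3");
E
```

```text
touch False [0.44568876 0.06876709 0.04052256]
open 0.6423519018025958 t 12.45
held 0.6384514561087029 [ 0.48419039 -0.64231916 -1.29846672]
contact True [0.61647374 0.09098202 0.07395325] expected 0.07300000000000001
t 16.95
touch False [0.46240652 0.1685855  0.03259831]
open 0.5505077406454775 t 19.6417
held 0.545532237701441 [-0.35089162 -0.20425909 -0.5730029 ]
```

View pics/scene3.png

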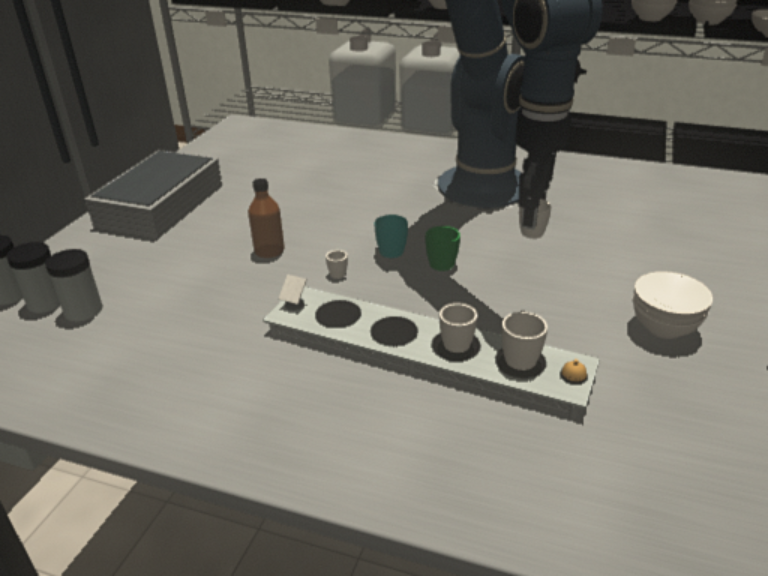

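Cup 3 stands on its pad at (457,330) and cup 2 is in the gripper at (535,215).

Run:
```python
from act import *
place("c2",.032)
z=pick("c1"); place("c1",z)
x,y=np.array(PAD["c1"])+POFF
robot.goto([.42,-.42,.30],ORI); robot.sleep(.5); shot("4"); check("4",["c1","c2","c3","c4"]); print(robot.sense()["t"],robot.sense()["wrist_force"])
```

```text
contact True [ 0.61183076 -0.01059873  0.06573529] expected 0.065
t 24.6583
touch False [ 0.44370333 -0.17803109  0.02458266]
open 0.44765692409838764 t 27.6833
held 0.45075374259980505 [ 0.44655045  0.33764398 -0.06692963]
contact True [ 0.59618371 -0.11197287  0.05752399] expected 0.05700000000000001
t 32.6083
c1 minus pad, top / scene: [array([ 0.0006, -0.0004]), np.float64(0.0181), array([-0.0005, -0.0007]), np.float64(0.0181)]
c2 minus pad, top / scene: [array([0.0007, 0.0017]), np.float64(0.022), array([-0.0003,  0.0014]), np.float64(0.0221)]
c3 minus pad, top / scene: [array([0.0003, 0.0006]), np.float64(0.0261), array([-0.0008,  0.0004]), np.float64(0.026)]
c4 minus pad, top / scene: [array([0.0003, 0.0001]), np.float64(0.0301), array([-0.0011, -0.0001]), np.float64(0.0299)]
34.6 [-0.33913865  0.5457803  -0.02489723]
```

View pics/scene4.png

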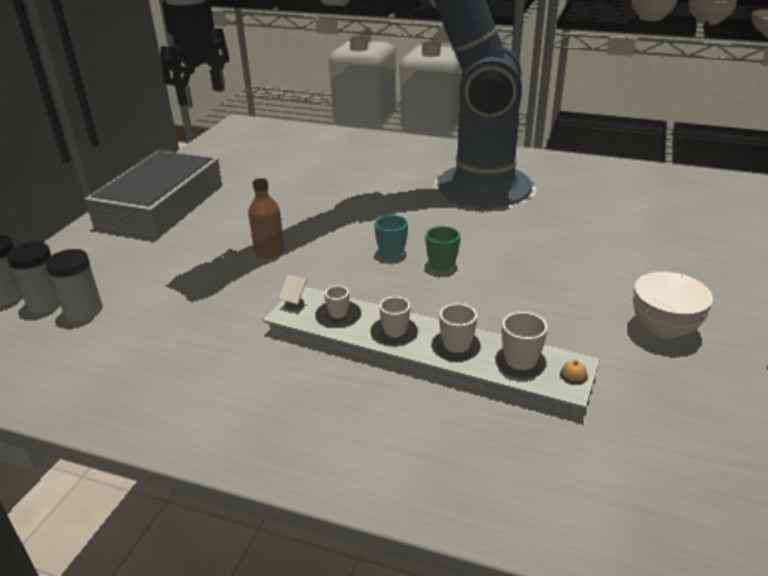

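View pics/top4.png

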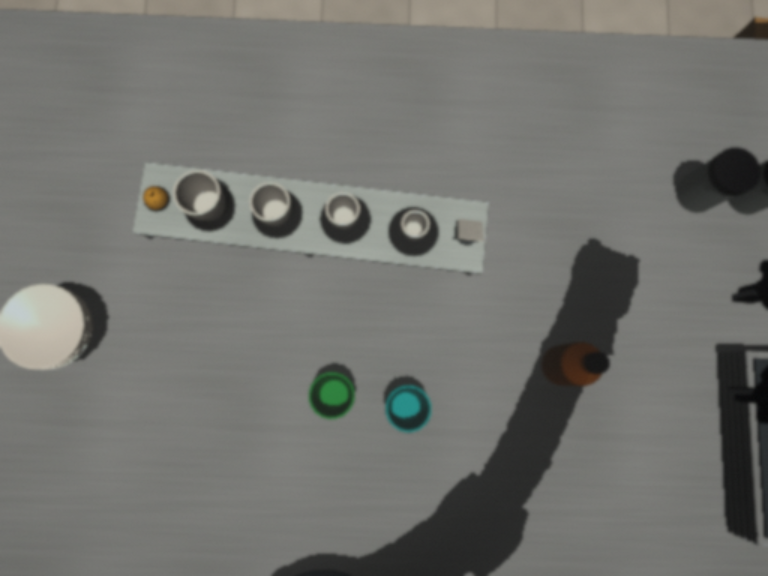

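All four cups stand upright in size order away from the card: top view (414,222), (343,210), (270,203) and (198,193). The bottle is still at (585,363).

```bash
python3 -c "
from plant import robot
robot.close_job()"
```

```text
the job is handed in; nothing more can be done
```

I placed all four white cups on the riser pads, smallest beside the card and largest beside the bell, and handed the job in at about 35 s on the robot's clock. I gripped each cup by its rim, set it down under contact sensing and released it.

- **Centring:** in the last pictures from both cameras, every cup is within about 2 mm of its pad's centre. The worst is cup 2, about 1.8 mm off.
- **Scene:** the pictures show all cups upright, the gripper clear of everything and the bottle where it was.
- **Disagreements:** the two cameras differed by a steady 5–8 mm in absolute position, so I used the midpoint; positions relative to the pads agreed to within about 2 mm. The contact stop came 0.5–1.2 mm above the expected height on each placing, so each cup may have dropped that last millimetre on release. No check failed.

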